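# Refit the filter cover and hold it home

## Robot

A 7-joint arm with a two-finger parallel gripper is mounted at the origin on a cart in front of the work surface, level with it; the furniture and walls round the work are solid. World frame = base frame: x ahead of the robot, y to its left, z up, the work surface at z = 0. Lengths are in m, angles in rad, forces in N, time in s.
With the tool pointing down it reaches from about 0.425 to 0.925 m from the base axis. Payload 6.8 kg.
Tool frame: the origin (TCP) lies at the very end of the fingers, on their centre line; the grasp point (between the pads) lies 19 mm behind it; z points along the fingers, y is the line along which they close (so a half turn about z gives the same grasp; the last joint's range is limited). The gripper opens to 85 mm and grips with 20 to 120 N. Pads are 22 mm wide; open, the fingers measure 114 mm over their backs; the gripper's body (76 mm by 85 mm) begins 54 mm behind the grasp point. The pads swing forward as they close: fully open they stand 13 mm farther back than shut.
Start: joints at [1.142, 0.477, 0.022, 1.555, -0.011, 1.109, -0.083], TCP at [0.213, -0.641, 0.2] pointing down, gripper open.
Joint ranges: [-2.96, 2.96], [-0.34, 2.1], [-1.41, 1.46], [0.24, 2.44], [-1.37, 4.51], [0.17, 1.92], [-2.96, 2.96]. Speed limits (rad/s): [2.39, 2.39, 3.14, 3.14, 3.14, 3.14, 3.14].

## Interface

Orientations are given as a unit quaternion [w, x, y, z].
In Python, from station import bot gives the robot as it stands.
- The arm moves only by the tool nudge_tcp, called after ">>>" in YAML: its name, and indented under it one key for each argument. Schema: {"type":"object","properties":{"motion":{"type":"array","items":{"type":"array","prefixItems":[{"type":"array","items":{"type":"number"},"minItems":3,"maxItems":3},{"type":"number"},{"type":"number"}],"minItems":3,"maxItems":3},"minItems":1,"maxItems":20},"grip_n":{"type":"number"},"only":{"type":"string"},"quiet":{"type":"boolean"},"lines":{"type":"string"}},"required":["motion"],"additionalProperties":false}. motion is a list of rows, 1 to 20 of them, each written [[dx, dy, dz], turn, opening]: dx, dy, dz in shares of the most that a row can go, 1 being 50 mm, then a turn about the tool's z in parts of the range, where 1.0 means pi rad, then the opening from 0.0 (shut) to 1.0 (fully open); each row shifts and turns the commanded pose from where the row before left it, along the tool's axes as they then stand; what a row does not reach is not made up. A row lasts 1/10 s, in which the tool goes at most 0.05 m and 0.15 rad, less where a joint would pass 70% of its speed; a pose out of reach is approached as far as the arm can. The fingers move at their own pace and stop on an object; grip_n is the grip in N (left out, the last holds). Time passes only in rows, so rows that do not move let the fingers close. The tool returns the time, the measured TCP pose, the force, the opening and the grip force at its end. only (a regular expression) keeps the lines of the reply that match it, lines (a string "A,B") keeps lines A to B, and quiet returns only ok. A shift or turn number past 1, either way, is cut back to 1. Input that does not fit is refused with a message, and nothing moves.
- bot.get_obs(): the state, without advancing time (a new reading comes with each control period).
- bot.read_camera(name): name is "scene" or "top"; returns the picture (384x512x3 uint8, blue, green, red); there is no depth.
- bot.camera_info(name): a dict with "vertical_fov" (degrees; the focal length in pixels is half the picture's height over the tangent of half this angle, whatever the lens; pixels are square), "cx", "cy" (the principal point, pixels), "view" (4x4, takes a point from world to camera coordinates). Camera axes: x right, y up, looking along -z (the intrinsics and any distortion apply to the point x, -y, -z); pixel columns grow to the right and rows downward; lengths in m; the calibration is good to about 2 mm. A picture is of the moment at which its call begins. camera_info takes no time and is no camera call.
- bot.hand_in(): hands the job in; it is judged then, once.
The state is a dict: "t": time; "q": joint angles; "joint_vel": joint speeds; "joint_torque": joint torques, N m; "eef_pos": TCP position; "tool_rot": TCP orientation; "contact_force": force on the tool from outside, world axes, zero at the start; "torque": the same for the moment, N m; "gripper_width": opening from 0.0 (shut) to 1.0 (fully open); "grasp_force": force on a finger pad.
Only numpy, scipy, OpenCV 4.12 (cv2) and the standard library are available. Lean on these libraries where they do the work, as an engineer would, in place of code of your own. Each camera call takes 0.05 s, during which the arm holds its last target. There are 200 camera calls.

## Task

Refit the loose metal cover on the open water-filter unit: set it over the bay so that its two sleeves slide onto the unit's two upright spigots and it rests on the spring pins. Only then turn the quarter-turn fastener in its middle counter-clockwise (seen from above) until its slot lines up with the blade below, the grip bar standing square across the cover's length, then press the cover down fully home on the flange against its springs. Finish while still holding it pressed down with the fingers, ready for a colleague to put the screws in, and leave the other things on the table undisturbed.

Things in the scene. Friction and masses are not known exactly. Their poses are not given: they have to be found in the camera images.
- unit: the water-filter unit, fixed to the table: a low white box 134 (its x) x 224 (its y) mm, 60 mm high, with a flat flange on top round an open bay (76 x 84 mm). Origin: centre of its underside, z up, y along its length. Two upright steel spigots, 16.5 mm thick, 24 mm tall above the flange, tips tapered, stand at y = +75 and -75 mm, x = 0
- seat (a point): point on the unit's axis at flange height (60 mm above the table), axes as the unit's; the cover's origin lies here when fully home. Here a steel blade stands along x, 16 mm long, 3 mm thick, 8 mm above the flange
- pin_top (a point): top of one of four black spring pins at x = +-30, y = +-53 mm on the unit (this one at -30, -53), 21 mm above the flange when free. They carry the fitted cover about 9 mm above home; pressing it home from there takes about 7 N more than its weight (0.3 kg)
- cover: the loose cover, a folded aluminium sheet lying right way up, 100 (its x) x 190 (its y) mm; plate top at 16 mm, skirt 12 mm deep. Origin: centre of its underside (skirt edge), z up, y along its length. Two through sleeves, 20 mm bore, z = 0 to 19 mm, at y = +75 and -75 mm slip over the spigots (1.75 mm clearance all round). It fits equally well turned by half a turn
- knob (a joint): angle of the fastener, rad, counter-clockwise from above: 0 = bar and slot along the cover's length; 1.571 = across it, where the slot (8 mm wide) takes the blade. Stops at 0 and 2.2; stays where left (friction 0.05 N m), also when the cover is carried by it. Unless within about 0.15 rad of 1.571 the fastener lands on the blade and the cover stops 5 mm short of home
- knob_grip (a point): grip point in the fastener's black bar, on its axis in the middle of the cover (over its centre of mass), 41 mm above the cover's underside. The bar is 12 mm thick (along this point's x), 40 mm long (this point's y), its top at 49 mm, on a round flange 34 mm across whose top is at 19 mm. The cover can be carried by it
- mug: white mug, 83 x 110 x 86 mm, bystander; origin at the centre of its underside
- onion: onion, about 80 mm, bystander; origin underneath
- spice_jar: small jar with a red cap, 45 mm across, 106 mm tall, bystander between or behind the unit and the cover; origin underneath
- salt: salt shaker, 44 mm across, 90 mm tall, bystander between or in front of the unit and the cover; origin underneath
- jar: glass jar, 72 mm across, 94 mm tall, bystander on the right; origin underneath
- screwdriver: screwdriver lying on the right, bystander; origin underneath

How it is judged:
By the outcome, as a careful person would: the job done as asked, in the order asked, and still so for the second after the job is handed in, while the arm keeps its last pose, push and grip.
It also fails if it takes over 48 s, if anything falls off the work surface, if the arm or the gripper's body presses on something with over 40 N, if the wrist force passes 120 N, or if a joint passes its speed limit or range.

## Working session

There is one attempt and no reset: what is moved stays moved. The work goes in short steps, Python scripts to look and compute and a tool call to move; the robot and the scene stay as the last step left them, time stands still between calls to the robot, and variables do not carry over. Pictures are saved under pics/ and viewed, at most 10 in all, crops included, and the job is handed in when it is done.

```bash
ls; mkdir -p pics
```

Run:
```python
from station import bot
import cv2
for n in("scene","top"):
    im=bot.read_camera(n); cv2.imwrite(f"pics/{n}0.png",im)
    print(n,{k:(v if k!='view' else [[round(float(x),4) for x in r] for r in v]) for k,v in bot.camera_info(n).items()})
o=bot.get_obs();print(o)
```

```text
pics
station.py
scene {'vertical_fov': 43.2013126951252, 'cx': 265.7095689076277, 'cy': 192.04109742825315, 'view': [[0.501, -0.8654, -0.0125, -0.2466], [0.4599, 0.2539, 0.8509, -0.2875], [-0.7332, -0.432, 0.5252, -1.4439], [0.0, 0.0, 0.0, 1.0]]}
top {'vertical_fov': 52.79636329634242, 'cx': 253.9852085084621, 'cy': 189.0990764000163, 'view': [[0.0165, -0.9999, 0.0028, 0.0047], [0.9896, 0.0168, 0.1429, -0.5365], [-0.1429, 0.0004, 0.9897, -1.3718], [0.0, 0.0, 0.0, 1.0]]}
{'t': 0.1, 'q': array([ 1.14191633,  0.47768297,  0.02235926,  1.55632728, -0.01149835,
        1.10930974, -0.08309146]), 'joint_vel': array([-0.00025438, -0.00095141,  0.00064337, -0.00154756,  0.00106418,
        0.00019621, -0.00108343]), 'joint_torque': array([ 4.55495450e-03, -5.97752988e+01,  1.61363773e+00, -2.81953132e+01,
        1.28007613e-02,  5.00617418e-03,  3.48394209e-06]), 'eef_pos': array([ 0.21262824, -0.64003263,  0.1990571 ]), 'tool_rot': array([-7.76946986e-04,  9.87163576e-01,  1.59710471e-01, -1.88426433e-04]), 'contact_force': array([0.78746547, 0.10022482, 0.59756533]), 'torque': array([0.03466172, 0.01229689, 0.01085562]), 'grasp_force': 0.0, 'gripper_width': 0.9971700366801984}
```

View pics/scene0.png

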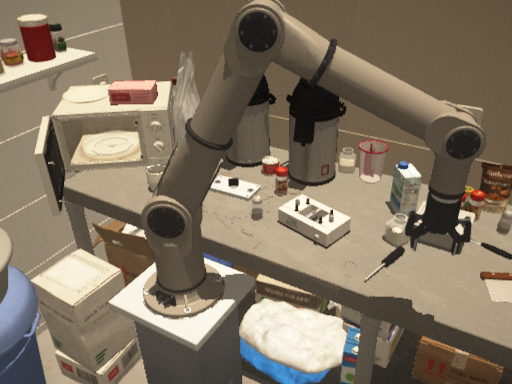

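View pics/top0.png

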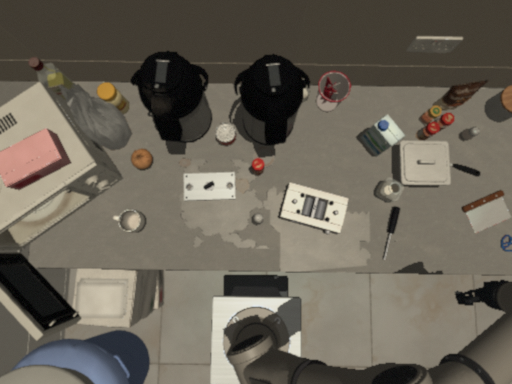

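The scene view shows the cover at about (235,187) and the unit at about (314,220). The top view shows the cover near (209,186), the unit near (314,208), the red-capped jar at (258,166) and the salt at (258,219). I'll enlarge the top view next.

Run:
```python
import cv2,numpy as np
a=cv2.imread("pics/top0.png"); 
c=cv2.resize(a[155:245,175:360],None,fx=4.3,fy=4.3,interpolation=cv2.INTER_CUBIC)
b=cv2.imread("pics/scene0.png")
cv2.imwrite("pics/topc.png",c); print(c.shape)
```

```text
(387, 796, 3)
```

View pics/topc.png

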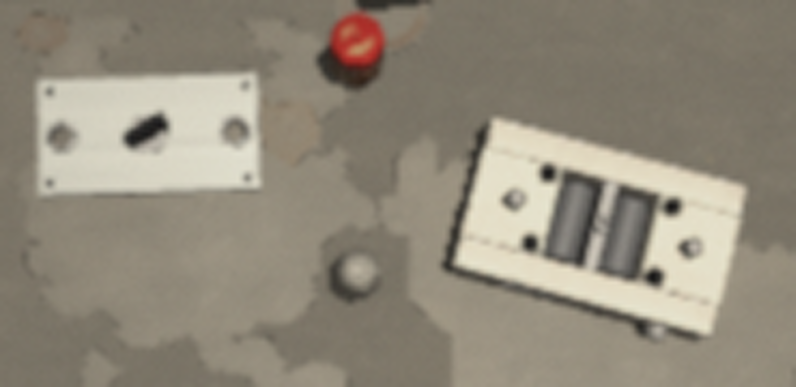

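Create h.py:
```python
import cv2,numpy as np
from station import bot
def cam(n):
    c=bot.camera_info(n);V=np.array(c["view"]);f=192/np.tan(np.radians(c["vertical_fov"]/2));return f,c["cx"],c["cy"],V
def ray(n,uv,z):
    f,cx,cy,V=cam(n);R=V[:3,:3];C=-R.T@V[:3,3];uv=np.atleast_2d(np.array(uv,float))
    d=np.c_[(uv[:,0]-cx)/f,-(uv[:,1]-cy)/f,-np.ones(len(uv))]@R
    return C+d*((z-C[2])/d[:,2])[:,None]
def proj(n,P):
    f,cx,cy,V=cam(n);p=np.atleast_2d(P)@V[:3,:3].T+V[:3,3]
    return np.c_[cx+f*p[:,0]/-p[:,2],cy-f*p[:,1]/-p[:,2]]
def up(im,x0,y0,x1,y1,s=8): # upsampled crop; px_full=(u+.5)/s-.5+x0
    return cv2.resize(im[y0:y1,x0:x1],None,fx=s,fy=s,interpolation=cv2.INTER_CUBIC)
def blobs(mask,x0,y0,s=8,amin=100):
    out=[]
    for c in cv2.findContours(mask.astype(np.uint8),cv2.RETR_LIST,cv2.CHAIN_APPROX_NONE)[0]:
        if cv2.contourArea(c)<amin: continue
        m=cv2.moments(c);k=lambda u,o:(u+.5)/s-.5+o
        q=cv2.boxPoints(cv2.minAreaRect(c))
        out.append((m["m00"]/s/s,(k(m["m10"]/m["m00"],x0),k(m["m01"]/m["m00"],y0)),np.c_[k(q[:,0],x0),k(q[:,1],y0)]))
    return sorted(out,key=lambda b:-b[0])
def rect(q,z,n="top"):
    P=ray(n,q,z)[:,:2];r=cv2.minAreaRect(P.astype(np.float32)*1000);e=[P[1]-P[0],P[2]-P[1]];l=max(e,key=np.linalg.norm)
    return P.mean(0).round(4),sorted(np.round([np.linalg.norm(v) for v in e],4)),round(float(np.arctan2(l[1],l[0])),4)
```

Run:
```python
from h import *
np.set_printoptions(suppress=True,precision=4)
a=cv2.imread("pics/top0.png")
for n in("top","scene"): V=cam(n)[3];print(-V[:3,:3].T@V[:3,3])
b=up(a,175,165,245,205);g=b.max(2).astype(int)
for A,c,q in blobs(g>165,175,165)[:1]: print("cover",A,c,rect(q,.016))
for A,c,q in blobs(g<70,175,165)[:4]: print("dark",A,c,rect(q,.047))
b=up(a,270,175,360,240);g=b.min(2).astype(int)
for A,c,q in blobs(g>130,270,175)[:1]: print("unit",A,c,rect(q,.06))
for A,c,q in blobs(g<75,270,175,amin=60)[:12]: print("dark",round(A,1),np.round(c,2),ray("top",[c],.075)[0])
for n,p in dict(s1=(175+514/4.3,155+199/4.3),s2=(175+692/4.3,155+247/4.3)).items(): print(n,ray("top",[p],.08))
```

```text
[0.3348 0.0143 1.4343]
[-0.8028 -0.7643  0.9998]
cover 1375.7734375 (209.13833163447833, 185.69496762711125) (array([0.5498, 0.1804]), [np.float64(0.1018), np.float64(0.1947)], -1.5227)
dark 26.40625 (208.47041420118342, 184.96135355029585) (array([0.5473, 0.1795]), [np.float64(0.0126), np.float64(0.0344)], -0.9847)
unit 2259.140625 (314.80656462173346, 207.257479596777) (array([ 0.4666, -0.2038]), [np.float64(0.1437), np.float64(0.2291)], -1.8243)
dark 55.6 [282.95 204.05] [ 0.4795 -0.0894  0.075 ]
dark 41.1 [310.85 204.02] [ 0.4813 -0.188   0.075 ]
dark 28.7 [323.36 206.44] [ 0.4734 -0.2321  0.075 ]
dark 22.4 [316.98 228.07] [ 0.397  -0.2091  0.075 ]
dark 7.2 [326.59 218.99] [ 0.4293 -0.2431  0.075 ]
dark 6.4 [330.81 202.6 ] [ 0.4875 -0.2586  0.075 ]
dark 5.6 [302.04 194.79] [ 0.5136 -0.1569  0.075 ]
dark 5.2 [297.84 211.13] [ 0.4553 -0.1421  0.075 ]
dark 3.9 [333.41 232.23] [ 0.3835 -0.2664  0.075 ]
s1 [[ 0.4894 -0.1298  0.08  ]]
s2 [[ 0.4525 -0.2752  0.08  ]]
```

The manual's scale: shifts go in shares of 50 mm and turns go in shares of pi rad. Converting my numbers, -0.044 m is -0.88, 0.038 m is 0.76.

>>> nudge_tcp:
  motion:
    - [[0.76, -0.464, 0], 0, 1]
    - [[0.76, -0.464, 0], 0, 1]
    - [[0.76, -0.464, 0], 0, 1]
    - [[0.76, -0.464, 0], 0, 1]
    - [[0.76, -0.464, 0], 0, 1]
    - [[0.76, -0.464, 0], 0, 1]
    - [[0.76, -0.464, 0], 0, 1]
    - [[0.76, -0.464, 0], 0, 1]
    - [[0.76, -0.464, 0], 0, 1]
    - [[0.76, -0.464, 0], 0, 1]
    - [[0.396, -0.88, 0], 0, 1]
    - [[0.396, -0.88, 0], 0, 1]
    - [[0.396, -0.88, 0], 0, 1]
    - [[0.396, -0.88, 0], 0, 1]
    - [[0.396, -0.88, 0], 0, 1]
    - [[0.396, -0.88, 0], 0, 1]
    - [[0.396, -0.88, 0], 0, 1]
    - [[0.396, -0.88, 0], 0, 1]
    - [[0.396, -0.88, 0], 0, 1]
    - [[0.396, -0.88, 0], 0, 1]

```text
t: 2.1
eef_pos: [0.5492, 0.1811, 0.1997]
tool_rot: [0.0, 0.987, 0.16, -0.0]
contact_force: [1.4, -0.4, -0.3]
gripper_width: 1.0
grasp_force: 0.0
```

>>> nudge_tcp:
  motion:
    - [[0, 0, 0], -0.0477, 1]
    - [[0, 0, 0], -0.0477, 1]
    - [[0, 0, 0], -0.0477, 1]
    - [[0, 0, 0], -0.0477, 1]
    - [[0, 0, 0], -0.0477, 1]
    - [[0, 0, 0], -0.0477, 1]
    - [[0, 0, 0], -0.0477, 1]
    - [[0, 0, 0], -0.0477, 1]
    - [[0, 0, 0], -0.0477, 1]
    - [[0, 0, 0], -0.0477, 1]
    - [[0, 0, 0], -0.0477, 1]
    - [[0, 0, 0], -0.0477, 1]
    - [[0, 0, 0], 0, 1]
    - [[0, 0, 0], 0, 1]

```text
t: 3.5
eef_pos: [0.5493, 0.1791, 0.1996]
tool_rot: [-0.0, 0.49, 0.871, -0.0]
contact_force: [-0.4, 0.3, -0.5]
gripper_width: 1.0
grasp_force: 0.0
```

Run:
```python
from h import *
np.set_printoptions(suppress=True,precision=4)
o=bot.get_obs();w,x,y,z=o["tool_rot"];print(o["t"],o["eef_pos"],2*np.arctan2(y,x),o["tool_rot"],o["q"],o["contact_force"])
a=bot.read_camera("scene");cv2.imwrite("pics/s1.png",a)
s=cv2.imread("pics/scene0.png")
b=up(s,205,165,275,210);g=b.max(2).astype(int)
for A,c,q in blobs(g>150,205,165)[:2]: print("cover",A,c,rect(q,.016,"scene"))
for A,c,q in blobs(g<60,205,165)[:3]: print("dark",A,c,ray("scene",[c],.038))
b=up(s,270,185,360,250);g=b.max(2).astype(int)
for A,c,q in blobs(g<75,270,185,amin=60)[:14]: print("udark",round(A,1),np.round(c,2),ray("scene",[c],.072)[0])
cs=np.vstack([cv2.resize(s[165:250,200:360],None,fx=5,fy=5,interpolation=cv2.INTER_CUBIC)]);cv2.imwrite("pics/sc.png",cs)
print(proj("scene",[[.549,.180,.045],[.549,.180,.019]]), proj("scene",[[.471+.075*np.cos(1.319)*k,-.202+.075*np.sin(1.319)*k,.08] for k in(1,-1)]))
```

```text
3.5 [0.5493 0.1791 0.1996] 2.1164815558116254 [-0.0003  0.4904  0.8715 -0.0002] [ 0.1384  0.4087 -0.7235  1.7555  0.3007  1.0918 -0.1392] [-0.4475  0.3466 -0.5003]
cover 2438.53125 (241.56665983195143, 189.77427285037527) (array([0.5615, 0.1598]), [np.float64(0.2973), np.float64(0.3366)], -2.6322)
cover 80.0 (233.2098836263021, 181.66031087239583) (array([0.577 , 0.2001]), [np.float64(0.0418), np.float64(0.0715)], 0.591)
dark 48.5390625 (233.07659678630827, 181.71439924352165) [[0.5447 0.1775 0.038 ]]
dark 27.25 (245.94294724770643, 165.22486620795107) [[0.6837 0.2051 0.038 ]]
dark 10.4921875 (208.20986907421195, 187.48838111193845) [[0.4618 0.2373 0.038 ]]
udark 67.8 [305.01 235.86] [ 0.3236 -0.2428  0.072 ]
udark 26.6 [297.25 186.53] [ 0.5826 -0.0839  0.072 ]
udark 10.9 [320.02 219.73] [ 0.428  -0.2471  0.072 ]
udark 8.5 [296.33 207.75] [ 0.4541 -0.1455  0.072 ]
udark 6.5 [312.72 184.91] [ 0.6207 -0.129   0.072 ]
udark 6.2 [314.25 218.47] [ 0.4253 -0.2272  0.072 ]
udark 6.0 [307.51 201.25] [ 0.5102 -0.1611  0.072 ]
udark 5.7 [346.47 232.82] [ 0.4024 -0.3513  0.072 ]
udark 5.6 [280.48 188.99] [ 0.5371 -0.0379  0.072 ]
udark 5.4 [331.36 211.82] [ 0.4895 -0.2612  0.072 ]
udark 3.0 [297.41 185.  ] [ 0.5927 -0.0794  0.072 ]
udark 1.4 [301.04 185.06] [ 0.5989 -0.0914  0.072 ]
[[233.0624 179.5338]
 [233.3779 185.2274]] [[296.8841 199.7282]
 [330.753  216.3946]]
```

View pics/sc.png

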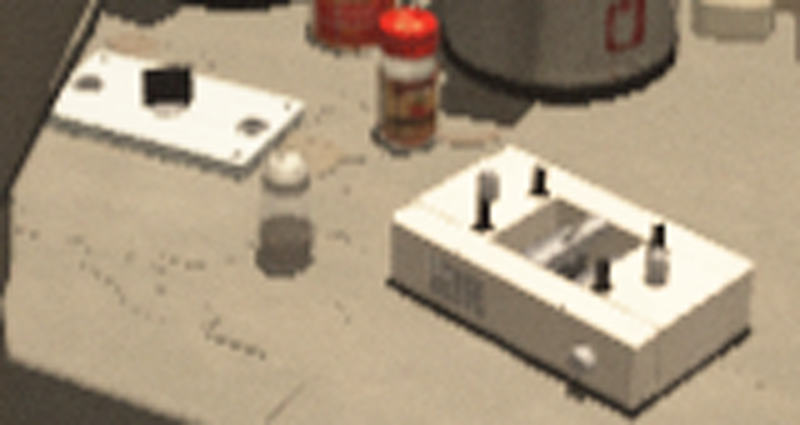

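The scene crop matches the estimates: knob at (233,182), spigots near (297,200) and (331,214), four black pins free. Next I'll descend and grip the bar.

Converted, 0.035 m is 0.7, -0.001 m is -0.02, -0.04 rad is -0.0127.

>>> nudge_tcp:
  motion:
    - [[0.01, -0.02, 0.7], -0.0127, 1]
    - [[0, 0, 0.7], 0, 1]
    - [[0, 0, 0.7], 0, 1]
    - [[0, 0, 0.7], 0, 1]
    - [[0, 0, 0.54], 0, 0.6]
    - [[0, 0, 0.2], 0, 0.5]
    - [[0, 0, 0], 0, 0.4]
    - [[0, 0, 0], 0, 0]
    - [[0, 0, 0], 0, 0]
    - [[0, 0, 0], 0, 0]
    - [[0, 0, 0], 0, 0]
    - [[0, 0, 0], 0, 0]
    - [[0, 0, 0], 0, 0]
    - [[0, 0, 0], 0, 0]
    - [[0, 0, 0], 0, 0]
  grip_n: 60

```text
t: 5.05
eef_pos: [0.5483, 0.1793, 0.0229]
tool_rot: [-0.0, 0.471, 0.882, -0.0]
contact_force: [-0.7, -0.1, -0.1]
gripper_width: 0.005
grasp_force: 0.0
```

Run:
```python
from h import *
np.set_printoptions(suppress=True,precision=4)
o=bot.get_obs();w,x,y,z=o["tool_rot"];print(o["eef_pos"],2*np.arctan2(y,x),o["contact_force"],o["torque"])
```

```text
[0.5483 0.1793 0.0229] 2.160726458275436 [-0.6941 -0.0529 -0.1274] [-0.015  -0.0406  0.0413]
```

Run:
```python
from h import *
s=bot.read_camera("scene");t=bot.read_camera("top")
k=lambda a:cv2.resize(a,(390,390),interpolation=cv2.INTER_CUBIC)
cv2.imwrite("pics/c2.png",np.hstack([k(s[150:220,200:270]),k(t[150:220,175:245])]))
```

```text
(no output)
```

View pics/c2.png

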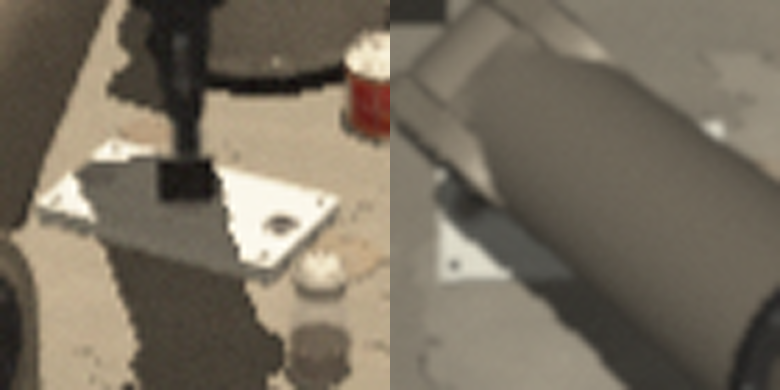

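Run:
```python
from h import *
s=bot.read_camera("scene");s0=cv2.imread("pics/scene0.png")
print(s[160:192,222:246].max(2)); print(s0[174:192,222:246].max(2))
print(bot.get_obs()["gripper_width"],proj("scene",[[.5483,.1793,.0229],[.5483,.1793,.05],[.5483,.1793,.1]]))
```

```text
[[186 101  68  69  70  54  36  27  34  45  53  45  32  32  34  73  92  86
   98  97  92  91  91  98]
 [153  88  66  71  70  66  41  29  33  42  51  44  35  33  31  73  98  97
  102 107 103 103 101  98]
 [ 90  69  69  68  68  67  43  33  33  41  51  45  34  31  31  60  79  89
   92 100 101 105 104  94]
 [ 71  69  70  68  68  74  52  39  34  40  49  41  39  34  32  33  44  52
   51  71  74  80  74  76]
 [ 71  69  72  70  70  70  52  37  35  51  58  57  39  34  33  33  28  32
   29  30  29  36  32  37]
 [ 71  69  67  70  68  70  54  38  32  47  60  59  42  35  36  38  33  26
   23  22  29  28  28  20]
 [ 67  69  67  67  65  66  64  45  36  40  47  52  38  32  65 121 127 129
  127  67  43  40  36  33]
 [ 69  70  68  70  67  71  68  53  35  39  39  45  33  28  95 170 185 184
  184 149 134 133 130 132]
 [138 138  90  69  68  67  71  50  43  34  36  34  34  35  90 172 184 183
  184 186 184 185 183 188]
 [187 186 151 139 138  87  71  53  34  39  31  34  37  33 113 174 187 187
  185 184 183 182 185 186]
 [191 190 189 187 187 151 138 115  56  36  33  37  35  36 131 183 190 188
  184 186 185 18
[... 3361 characters left out ...]
0 250 250 228 186 155 187 194 197 197 182 161 172 247 251
  250 251 251 250 250 251]
 [250 250 250 250 250 251 251 246 229 201 199 199 219 210 228 240 248 251
  250 251 251 251 251 250]
 [249 249 250 250 250 250 251 251 246 228 220 219 234 237 248 250 250 249
  250 250 250 251 250 251]
 [250 250 249 250 250 250 251 251 250 250 250 250 251 251 250 251 251 250
  250 250 250 250 250 250]
 [232 244 245 249 250 250 250 250 250 249 250 250 250 251 251 251 251 251
  251 251 251 250 250 250]
 [137 196 202 227 232 244 245 249 250 250 250 250 251 250 250 250 251 251
  251 251 251 251 251 251]]
0.0014094843636517562 [[233.38179609 184.50208783]
 [233.05237413 178.55138382]
 [232.43142945 167.33459037]]
```

Converted, -0.04 m is -0.8.

>>> nudge_tcp:
  motion:
    - [[0, 0, -0.8], 0, 0]
    - [[0, 0, -0.8], 0, 0]
    - [[0, 0, 0], 0, 0]

```text
t: 5.5
eef_pos: [0.5517, 0.1814, 0.1081]
tool_rot: [0.003, 0.471, 0.882, 0.003]
contact_force: [0.4, 0.0, 0.2]
gripper_width: -0.0
grasp_force: 0.0
```

Run:
```python
from h import *
np.set_printoptions(suppress=True,precision=4)
o=bot.get_obs();p=o["eef_pos"]
s=bot.read_camera("scene");t=bot.read_camera("top")
k=lambda a:cv2.resize(a,(390,390),interpolation=cv2.INTER_CUBIC)
cv2.imwrite("pics/c3.png",np.hstack([k(s[120:220,190:290]),k(t[150:220,175:245])]))
print(p,proj("scene",[p,p+[0,0,.02]]),proj("top",[p]))
```

```text
[0.5517 0.1814 0.1081] [[232.3612 164.9938]
 [232.1074 160.4031]] [[205.8423 181.0576]]
```

View pics/c3.png

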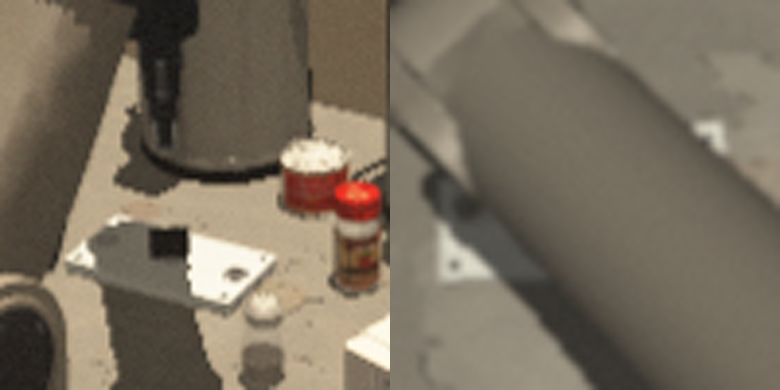

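Run:
```python
from h import *
np.set_printoptions(suppress=True,precision=1)
p=np.array([.2126,-.640,.199]);y=np.array([.315,-.949,0])
for dz in(0,.013,.03): 
  q=[p+k*y+[0,0,dz] for k in(-.05,0,.05)];print(dz,"scene",proj("scene",q).tolist(),"top",proj("top",q).tolist())
s=cv2.imread("pics/scene0.png");t=cv2.imread("pics/top0.png")
k=lambda a:cv2.resize(a,(400,400),interpolation=cv2.INTER_CUBIC)
cv2.imwrite("pics/c4.png",np.hstack([k(s[185:265,400:480]),k(t[250:330,432:512])]))
```

```text
0 scene [[408.79122531762243, 262.3697713841652], [429.31927225481235, 264.7978174417048], [450.1511247061261, 267.26179744771423]] top [[447.20220274724613, 293.0080170822213], [462.14515817188123, 288.0661316132456], [477.0318930391272, 283.1428392235989]]
0.013 scene [[409.52661512063696, 258.3695988397729], [430.1757409232229, 260.7817750762026], [451.13219857444267, 263.2298530059563]] top [[449.3027151313687, 293.52761481414024], [464.4028824735532, 288.53142348125704], [479.44562601611347, 283.5542319570172]]
0.03 scene [[410.5007806681383, 253.0705992332595], [431.3104071196128, 255.4612447597098], [452.43207011843276, 257.8877375791301]] top [[452.11903894764146, 294.22428076971653], [467.4298484495531, 289.1552475027893], [482.68160151590195, 284.10576637230895]]
```

View pics/c4.png

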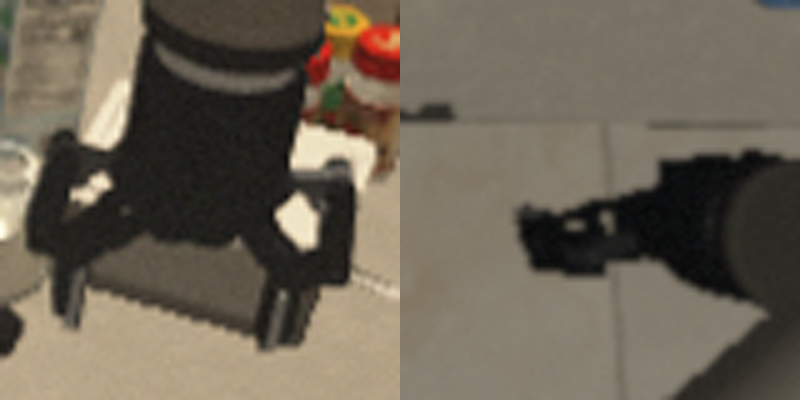

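Converted, 0.03 m is 0.6, 0.02 m is 0.4.

>>> nudge_tcp:
  motion:
    - [[0, 0, 0], 0, 0.5]
    - [[0, 0, 0.4], 0, 0.5]
    - [[0, 0, 0.6], 0, 0.5]
    - [[0, 0, 0.4], 0, 0.5]
    - [[0, 0, 0.2], 0, 0.5]
    - [[0, 0, 0.12], 0, 0.5]
    - [[0, 0, 0.1], 0, 0.5]
    - [[0, 0, 0], 0, 0.5]
  grip_n: 40

```text
t: 6.4
eef_pos: [0.5484, 0.1794, 0.0118]
tool_rot: [-0.0, 0.471, 0.882, -0.0]
contact_force: [0.4, -0.9, 0.2]
gripper_width: 0.499
grasp_force: 0.0
```

>>> nudge_tcp:
  motion:
    - [[0, 0, 0], 0, 0]
    - [[0, 0, 0], 0, 0]
    - [[0, 0, 0], 0, 0]
    - [[0, 0, 0], 0, 0]
    - [[0, 0, 0], 0, 0]
    - [[0, 0, 0], 0, 0]
  grip_n: 40

```text
t: 7.0
eef_pos: [0.5493, 0.1798, 0.0129]
tool_rot: [0.001, 0.471, 0.882, 0.001]
contact_force: [-0.1, -0.1, 7.4]
gripper_width: 0.121
grasp_force: 41.0
```

```bash
python3 -c "
from h import *
np.set_printoptions(suppress=True,precision=3)
s=bot.read_camera('scene');print(s[168:190,224:242].max(2));print(bot.get_obs()['contact_force'])"
```

```text
[[ 86  72  69  69  61  48  33  36  44  52  36  30  86 153 178 185 185 188]
 [147 136 134  90  71  53  33  40  43  42  30  33 130 180 186 184 183 186]
 [188 190 186 150 137 115  53  33  34  35  32  31 113 179 193 189 186 185]
 [187 189 186 187 175 155  71  32  29  36  33  32  78 175 190 189 186 187]
 [183 180 183 183 173 138  60  36  31  36  35  35  73 173 188 189 191 191]
 [184 183 181 185 186 157  71  42  33  34  36  45 115 178 188 188 186 188]
 [183 181 183 184 183 185 117  66  34  37  34  61 140 181 187 188 186 184]
 [175 180 182 180 185 187 151  82  37  34  31  71 151 181 186 186 174 187]
 [230 225 205 199 191 191 156  87  42  34  34  70 132 177 186 185 175 185]
 [226 214 186 179 172 172 153  90  43  34  36  69 125 156 175 189 189 176]
 [108 107 106 110 109 103 111  86  49  39  37  59 
[... 173 characters left out ...]
]
 [110 110 104 110  55  30  27  64  57  60  62  68  43  33  56 211 244 248]
 [108 109 108 111  64  33  32  29  36  33  30  31  31  29  61 100 244 249]
 [107 112 109 109  62  32  28  31  29  27  32  33  28  33  57 103 243 250]
 [105 110 108 109  62  38  29  32  30  35  34  28  31  34  55 103 214 248]
 [104 107 107 111  76  37  33  35  33  35  34  33  43  46  68 107 111 243]
 [108 108 110 110  87  72  67  68  66  65  67  67  77  81  96 110 112 244]
 [107 110 108 108 110 104 101  98  93  94  97  99  99 108 106 113 112 217]
 [108 107 107 109 108 111 109 107 103 107 103 106 107 107 109 110 113 116]
 [109 108 109 105 110 109 111 110 110 112 112 113 110 113 110 108 109 203]]
[-0.818  0.271  6.57 ]
```

The finger ends are about 27 mm short of the reported TCP: they closed above the bar at 0.023 and gripped it at 0.013. I'll regrip deeper.

Converted, 0.007 m is 0.14, 0.005 m is 0.1.

>>> nudge_tcp:
  motion:
    - [[0, 0, 0], 0, 0.5]
    - [[0, 0, 0], 0, 0.5]
    - [[0, 0, 0], 0, 0.5]
    - [[0, 0, 0.14], 0, 0.5]
    - [[0, 0, 0.1], 0, 0.5]
    - [[0, 0, 0], 0, 0]
    - [[0, 0, 0], 0, 0]
    - [[0, 0, 0], 0, 0]
    - [[0, 0, 0], 0, 0]
    - [[0, 0, 0], 0, 0]
    - [[0, 0, 0], 0, 0]
    - [[0, 0, 0], 0, 0]
  grip_n: 60

```text
t: 8.25
eef_pos: [0.5483, 0.1793, -0.0001]
tool_rot: [-0.0, 0.471, 0.882, 0.0]
contact_force: [-0.1, 0.1, -2.3]
gripper_width: 0.121
grasp_force: 60.7
```

Converted, -0.035 m is -0.7, -0.03 m is -0.6.

>>> nudge_tcp:
  motion:
    - [[0, 0, -0.2], 0, 0]
    - [[0, 0, -0.4], 0, 0]
    - [[0, 0, -0.6], 0, 0]
    - [[0, 0, -0.7], 0, 0]
    - [[0, 0, -0.6], 0, 0]
    - [[0, 0, -0.3], 0, 0]
    - [[0, 0, 0], 0, 0]
    - [[0, 0, 0], 0, 0]
  grip_n: 80

```text
t: 9.05
eef_pos: [0.5478, 0.1786, 0.139]
tool_rot: [-0.0, 0.471, 0.882, -0.001]
contact_force: [-0.1, 0.2, -3.5]
gripper_width: 0.119
grasp_force: 82.2
```

Run:
```python
from h import *
np.set_printoptions(suppress=True,precision=4)
o=bot.get_obs();w,x,y,z=o["tool_rot"];print(o["eef_pos"],2*np.arctan2(y,x),o["contact_force"],o["torque"],o["q"])
p=o["eef_pos"][:2];psi=2*np.arctan2(y,x);d=np.array([.471,-.2025])-p
print(d,"tool",d@[np.cos(psi),np.sin(psi)],d@[np.sin(psi),-np.cos(psi)])
print(ray("top",[(258,166)],.1),ray("top",[(258,219)],.09))
```

```text
[0.5478 0.1786 0.139 ] 2.160481748653943 [-0.1426  0.1985 -3.4943] [-0.006   0.0415  0.0119] [ 0.121   0.4754 -0.7092  1.8183  0.3663  0.9844 -0.1506]
[-0.0768 -0.3811] tool -0.27402543418603603 -0.27573904067466953
[[0.6098 0.001  0.1   ]] [[ 0.4243 -0.0019  0.09  ]]
```

Converted, -0.025 m is -0.5, -0.02 m is -0.4, 0.1 rad is 0.0318.

>>> nudge_tcp:
  motion:
    - [[-0.2, -0.2, 0], 0, 0]
    - [[-0.4, -0.4, 0], 0, 0]
    - [[-0.5, -0.5, 0], 0, 0]
    - [[-0.5, -0.5, 0], 0, 0]
    - [[-0.5, -0.5, 0], 0, 0]
    - [[-0.5, -0.5, 0], 0, 0]
    - [[-0.5, -0.5, 0], 0, 0]
    - [[-0.5, -0.5, 0], 0, 0]
    - [[-0.5, -0.5, 0], 0, 0]
    - [[-0.5, -0.5, 0], 0, 0]
    - [[-0.5, -0.5, 0], 0, 0]
    - [[-0.3, -0.34, 0], 0, 0]
    - [[-0.08, -0.08, 0], 0, 0]
    - [[0, 0, 0], 0.0159, 0]
    - [[0, 0, 0], 0.0318, 0]
    - [[0, 0, 0], 0.0318, 0]
    - [[0, 0, 0], 0.0159, 0]
    - [[0, 0, 0], 0, 0]
    - [[0, 0, 0], 0, 0]

```text
t: 10.95
eef_pos: [0.4708, -0.2015, 0.1392]
tool_rot: [-0.001, 0.597, 0.802, -0.0]
contact_force: [0.1, -0.9, -3.2]
gripper_width: 0.113
grasp_force: 82.0
```

Run:
```python
from h import *
np.set_printoptions(suppress=True,precision=4)
o=bot.get_obs();w,x,y,z=o["tool_rot"];print(o["eef_pos"],2*np.arctan2(y,x),o["contact_force"],o["q"])
s=bot.read_camera("scene");t=bot.read_camera("top");cv2.imwrite("pics/s5.png",s);cv2.imwrite("pics/t5.png",t)
k=lambda a:cv2.resize(a,(400,400),interpolation=cv2.INTER_CUBIC)
cv2.imwrite("pics/c5.png",np.hstack([k(s[160:250,270:360]),k(t[155:255,265:365])]))
```

```text
[ 0.4708 -0.2015  0.1392] 1.862864781522056 [ 0.1489 -0.8569 -3.182 ] [ 0.7668  0.3403 -0.5804  1.9695  0.2354  0.8994  0.3569]
```

View pics/c5.png

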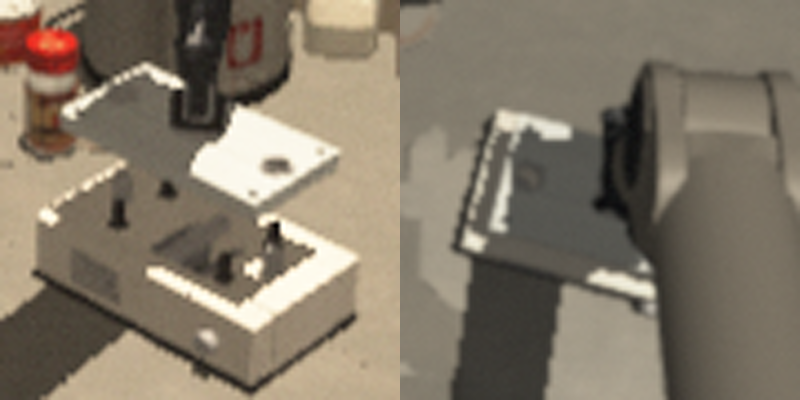

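Run:
```python
from h import *
np.set_printoptions(suppress=True,precision=4)
s=cv2.imread("pics/s5.png");t=cv2.imread("pics/t5.png");t0=cv2.imread("pics/top0.png");s0=cv2.imread("pics/scene0.png")
def dark(im,u,v,r):
    b=up(im,u-r,v-r,u+r+1,v+r+1).max(2).astype(float);w=np.clip(np.percentile(b,60)-20-b,0,None) if b.max()>150 else np.clip(np.median(b)-8-b,0,None)
    yy,xx=np.mgrid[:b.shape[0],:b.shape[1]];return (((xx*w).sum()/w.sum()+.5)/8-.5+u-r,((yy*w).sum()/w.sum()+.5)/8-.5+v-r)
a=dark(s,332,197,4);b=dark(t,297,200,5);print(a,b)
print(t[194:206,290:306].max(2))
C=np.array([.4708,-.2015]);u=np.array([np.cos(1.321),np.sin(1.321)]);n=np.array([u[1],-u[0]])
P=lambda x,y,z:[*(C+n*x+u*y),z]
print("sleeve- scene exp",proj("scene",[P(0,-.075,.158)]),"ray",ray("scene",[a],.158)[0][:2]-P(0,-.075,0)[:2])
print("sleeve+ top exp",proj("top",[P(0,.075,.158)]),"diff",ray("top",[b],.158)[0][:2]-P(0,.075,0)[:2])
obs={(.05,-.095):(346.05,194.9),(-.05,-.095):(328.05,206.1),(-.05,.095):(283.95,185.2),(.05,.095):(303.3,174.6)}
for (x,y),o in obs.items(): e=P(x,y,.156);print("sc",proj("scene",[e])[0],o,ray("scene",[o],.156)[0][:2]-e[:2])
obs={(.05,.095):(288.75,182.5),(-.05,.095):(278.75,217)}
for (x,y),o in obs.items(): e=P(x,y,.156);print("top",proj("top",[e])[0],o,ray("top",[o],.156)[0][:2]-e[:2])
# spigots originally
print(t0[195:208,288:302].max(2));print(t0[206:218,329:343].max(2))
```

```text
(np.float64(332.10934004133003), np.float64(197.15023176962566)) (np.float64(nan), np.float64(nan))
[[100 131 127  92  85  84  82  84  87  87  86  88  88  87  87  87]
 [105 156 152  95  82  79  74  78  81  83  85  88  86  88  85  88]
 [113 171 164  97  79  78  78  75  74  76  77  84  86  86  87  86]
 [125 189 177  98  81  85  85  86  76  72  74  80  86  88  87  87]
 [142 201 180  96  81  87  92  92  88  77  74  81  87  86  88  87]
 [163 214 182  95  74  78  85  92  92  82  75  81  87  88  87  87]
 [178 220 181  96  72  72  75  84  92  81  76  81  87  87  87  87]
 [196 227 185  99  75  73  73  79  85  79  78  84  87  88  86  86]
 [209 228 185 101  80  79  74  75  80  80  82  85  87  88  85  86]
 [223 218 159  96  86  85  83  81  84  85  85  85  83  85  86  86]
 [227 188 112  89  89  88  89  87  86  89  87  86  86  85  84  85]
 [228 185 104  87  88  86  87  88  87  87  88  89  88  86  88  86]]
sleeve- scene exp [[332.0059 196.5511]] ray [-0.0032 -0.0017]
sleeve+ top exp [[296.7401 198.6842]] diff [nan nan]
sc [346.2058 193.3778] (346.05, 194.9) [-0.0091 -0.0031]
sc [327.2529 205.5421] 
[... 1104 characters left out ...]
228 228 228 228 228 228 229 228 229 228]
 [229 229 228 228 228 228 228 227 228 228 228 229 228 229]
 [229 228 228 228 227 226 222 217 222 226 229 229 229 229]
 [228 229 228 226 210 192 185 179 193 219 227 228 228 228]
 [228 228 227 210 153 112 146 167 170 203 227 229 228 227]
 [227 228 226 182 103  94 156 187 177 199 227 229 229 228]
 [228 229 226 201 136  90 133 168 170 201 226 229 228 229]
 [229 228 228 224 189 136 130 163 191 216 227 228 228 228]
 [228 229 228 228 218 200 192 212 224 227 228 228 228 228]
 [226 228 228 228 227 227 226 228 228 228 228 228 228 228]
 [212 226 228 228 228 228 229 228 228 228 228 228 228 229]]<stdin>:6: RuntimeWarning: invalid value encountered in scalar divide
```

Run:
```python
from h import *
np.set_printoptions(suppress=True,precision=4)
a=ray("top",[(295,200.4),(336.1,212)],.084);print(a,a.mean(0),np.arctan2(*(a[0]-a[1])[[1,0]]))
s0=cv2.imread("pics/scene0.png");print(s0[194:212,289:304].max(2));print(s0[209:225,325:340].max(2))
C=np.array([.471,-.2025]);u=np.array([np.cos(1.32),np.sin(1.32)])
for k in(1,-1): print(proj("scene",[[*(C+k*.075*u),z] for z in(.084,.06)]),proj("top",[[*(C+k*.075*u),z] for z in(.084,.06)]))
# unit flange corners from lines in scene for check
b=up(cv2.imread("pics/top0.png"),270,175,360,240);m=(b.min(2)>195)
A,c,q=blobs(m,270,175)[0];print(A,rect(q,.06))
```

```text
[[ 0.4921 -0.131   0.084 ]
 [ 0.4537 -0.2749  0.084 ]] [ 0.4729 -0.203   0.084 ] 1.3098887504876697
[[187 158 149 154 158 159 161 161 184 187 185 187 238 236 215]
 [188 185 186 189 185 188 187 186 187 188 214 237 253 252 247]
 [186 187 190 186 187 187 188 214 223 240 249 253 253 253 253]
 [190 185 188 190 187 202 217 248 249 253 253 253 253 253 253]
 [188 187 188 186 215 244 249 248 247 247 252 253 253 253 254]
 [187 189 215 240 249 253 248 196 207 206 246 253 253 253 253]
 [214 230 248 253 254 254 210 133 151 163 202 252 254 254 254]
 [247 252 254 254 254 254 209 134 135 138 174 252 254 254 254]
 [253 254 254 254 254 254 208 126 125 128 169 251 254 254 254]
 [253 253 253 253 254 254 194 113 121 126 166 252 254 254 254]
 [253 253 253 253 253 253 179  91 100 120 182 252 254 254 254]
 [253 253 253 253 253 254 176  61  64 186 243 253 254 254 254]
 [253 253 253 253 253 253 172  55  45 244 253 254 254 254 254]
 [253 253 253 253 253 253 163  44  45 250 254 254 254 254 254]
 [246 247 253 253 253 253 163  49  43 250 254 254 254 253 250]
 [247 246 249 251 253 243 123  44  44 226 253 254 251 2
[... 705 characters left out ...]
54 254 254 248 162 127 135 138 172 252 254 254 254 254 254]
 [254 254 254 247 166 119 125 133 190 252 254 254 254 254 254]
 [253 253 254 232 138 116 119 125 207 252 254 254 254 254 254]
 [253 253 253 240 148 115 117 117 223 253 254 254 254 254 254]
 [253 253 253 253 240 212 208 230 249 254 254 254 254 254 254]
 [253 253 253 253 254 252 251 253 254 254 254 254 254 254 254]
 [253 253 253 253 253 254 254 254 254 254 254 254 254 254 254]]
[[297.0214 198.8138]
 [296.8764 204.5373]] [[294.6656 201.1053]
 [293.9475 201.8585]]
[[330.9754 215.435 ]
 [330.559  221.3468]] [[336.1718 212.3771]
 [334.7351 212.9387]]
271.734375 (array([ 0.4923, -0.1291]), [np.float64(0.0615), np.float64(0.0709)], -0.2378)
```

The manual's scale: shifts go in shares of 50 mm and turns go in shares of pi rad. Converting my numbers, 0.02 m is 0.4, 0.0016 m is 0.032.

>>> nudge_tcp:
  motion:
    - [[-0.016, 0.032, 0.3], 0, 0]
    - [[0, 0, 0.4], 0, 0]
    - [[0, 0, 0.24], 0, 0]
    - [[0, 0, 0.08], 0, 0]
    - [[0, 0, 0.08], 0, 0]
    - [[0, 0, 0.04], 0, 0]
    - [[0, 0, 0], 0, 0]

```text
t: 11.75
eef_pos: [0.4735, -0.2023, 0.0831]
tool_rot: [0.0, 0.598, 0.802, 0.0]
contact_force: [-1.3, 0.1, -3.5]
gripper_width: 0.117
grasp_force: 82.0
```

>>> nudge_tcp:
  motion:
    - [[0, 0, 0.04], 0, 0]
    - [[0, 0, 0.04], 0, 0]
    - [[0, 0, 0.04], 0, 0]
    - [[0, 0, 0], 0, 0]

```text
t: 12.15
eef_pos: [0.473, -0.2022, 0.0767]
tool_rot: [-0.0, 0.598, 0.802, -0.0]
contact_force: [-0.5, -0.5, -2.7]
gripper_width: 0.121
grasp_force: 82.0
```

Converted, 0.003 m is 0.06, 0.002 m is 0.04.

>>> nudge_tcp:
  motion:
    - [[0, 0, 0.06], 0, 0]
    - [[0, 0, 0.06], 0, 0]
    - [[0, 0, 0.04], 0, 0]
    - [[0, 0, 0], 0, 0]

```text
t: 12.55
eef_pos: [0.4731, -0.2023, 0.0688]
tool_rot: [-0.0, 0.598, 0.802, -0.0]
contact_force: [-1.1, 0.1, 0.8]
gripper_width: 0.113
grasp_force: 82.6
```

Run:
```python
from h import *
np.set_printoptions(suppress=True,precision=3)
print(bot.get_obs()["contact_force"],bot.get_obs()["torque"])
s=bot.read_camera("scene");t=bot.read_camera("top")
k=lambda a:cv2.resize(a,(400,400),interpolation=cv2.INTER_CUBIC)
cv2.imwrite("pics/c6.png",np.hstack([k(s[170:240,280:350]),k(t[165:245,275:355])]))
```

```text
[-1.144  0.145  0.808] [0.055 0.324 0.077]
```

View pics/c6.png

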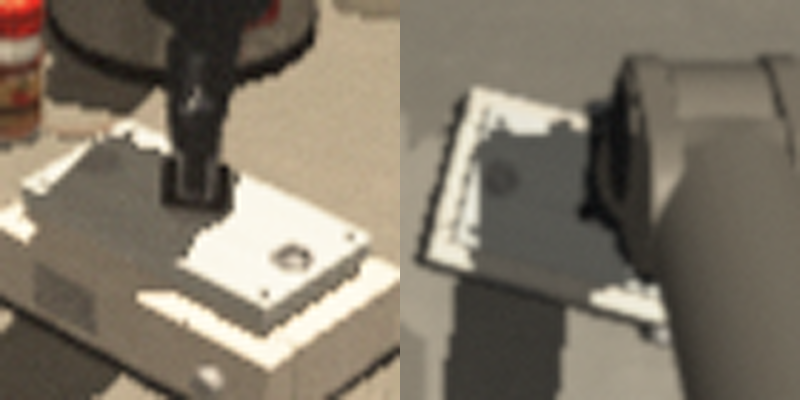

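Both views show the cover seated on the pins, with the spigot visible in the near sleeve at scene crop (292,257). The force rose from -3 to +0.8 N, so the pins carry it. Now I'll turn the fastener.

Converted, -0.1 rad is -0.0318.

>>> nudge_tcp:
  motion:
    - [[0, 0, 0], -0.0318, 0]
    - [[0, 0, 0], -0.0318, 0]
    - [[0, 0, 0], -0.0318, 0]
    - [[0, 0, 0], -0.0318, 0]
    - [[0, 0, 0], -0.0318, 0]
    - [[0, 0, 0], -0.0318, 0]
    - [[0, 0, 0], -0.0318, 0]
    - [[0, 0, 0], -0.0318, 0]
    - [[0, 0, 0], -0.0318, 0]
    - [[0, 0, 0], -0.0318, 0]
    - [[0, 0, 0], -0.0095, 0]
    - [[0, 0, 0], 0, 0]
    - [[0, 0, 0], 0, 0]
    - [[0, 0, 0], 0, 0]

```text
t: 14.05
eef_pos: [0.4733, -0.2023, 0.069]
tool_rot: [0.0, 0.126, 0.992, -0.0]
contact_force: [0.9, -1.3, -2.0]
gripper_width: 0.114
grasp_force: 82.1
```

Run:
```python
from h import *
np.set_printoptions(suppress=True,precision=4)
o=bot.get_obs();w,x,y,z=o["tool_rot"];print(o["eef_pos"],2*np.arctan2(y,x),o["contact_force"],o["torque"],o["q"])
s=bot.read_camera("scene");t=bot.read_camera("top")
k=lambda a:cv2.resize(a,(400,400),interpolation=cv2.INTER_CUBIC)
cv2.imwrite("pics/c7.png",np.hstack([k(s[170:240,280:350]),k(t[165:245,275:355])]))
```

```text
[ 0.4733 -0.2023  0.069 ] 2.8895158165870183 [ 0.9155 -1.2604 -2.0154] [ 0.0009 -0.1688  0.0084] [ 0.9026  0.5044 -0.7749  2.0094  0.4825  0.8168  1.1684]
```

View pics/c7.png

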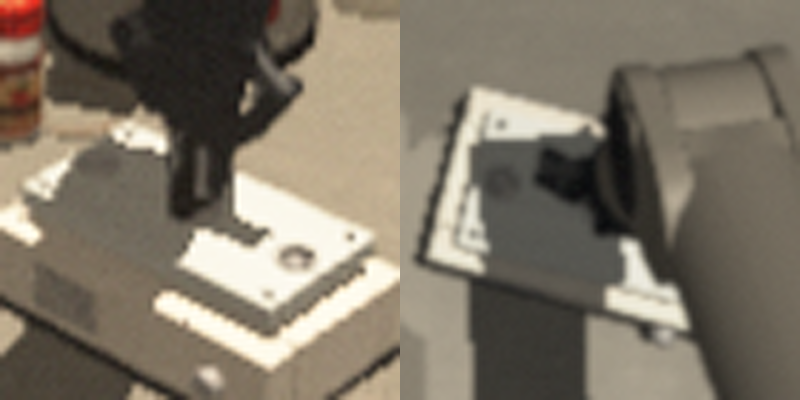

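The cover stays seated and the bar now stands across its length (near scene crop (200,190)). Now I'll press it down.

Converted, 0.002 m is 0.04.

>>> nudge_tcp:
  motion:
    - [[0, 0, 0.04], 0, 0]
    - [[0, 0, 0.04], 0, 0]
    - [[0, 0, 0.04], 0, 0]
    - [[0, 0, 0], 0, 0]
  grip_n: 110

```text
t: 14.55
eef_pos: [0.4734, -0.2023, 0.063]
tool_rot: [0.0, 0.125, 0.992, -0.0]
contact_force: [-0.3, 0.1, 4.6]
gripper_width: 0.1
grasp_force: 112.7
```

>>> nudge_tcp:
  motion:
    - [[0, 0, 0.02], 0, 0]
    - [[0, 0, 0.02], 0, 0]
    - [[0, 0, 0.02], 0, 0]
    - [[0, 0, 0], 0, 0]
    - [[0, 0, 0], 0, 0]

```text
t: 15.05
eef_pos: [0.4734, -0.2023, 0.0602]
tool_rot: [0.0, 0.125, 0.992, -0.0]
contact_force: [-1.7, -0.0, 5.4]
gripper_width: 0.109
grasp_force: 112.9
```

Converted, 0.001 m is 0.02.

>>> nudge_tcp:
  motion:
    - [[0, 0, 0.02], 0, 0]
    - [[0, 0, 0], 0, 0]
    - [[0, 0, 0], 0, 0]

```text
t: 15.35
eef_pos: [0.4734, -0.2024, 0.0599]
tool_rot: [0.0, 0.125, 0.992, -0.0]
contact_force: [-3.8, 0.8, 13.6]
gripper_width: 0.108
grasp_force: 114.0
```

>>> nudge_tcp:
  motion:
    - [[0, 0, 0.02], 0, 0]
    - [[0, 0, 0], 0, 0]
    - [[0, 0, 0], 0, 0]

```text
t: 15.65
eef_pos: [0.4735, -0.2024, 0.0598]
tool_rot: [0.0, 0.125, 0.992, -0.001]
contact_force: [-7.0, 1.0, 24.4]
gripper_width: 0.109
grasp_force: 115.6
```

>>> nudge_tcp:
  motion:
    - [[0, 0, 0.01], 0, 0]
    - [[0, 0, 0], 0, 0]
    - [[0, 0, 0], 0, 0]

```text
t: 15.95
eef_pos: [0.4736, -0.2024, 0.0597]
tool_rot: [0.0, 0.125, 0.992, -0.001]
contact_force: [-10.4, 1.5, 29.7]
gripper_width: 0.107
grasp_force: 116.3
```

Converted, -0.0005 m is -0.01.

>>> nudge_tcp:
  motion:
    - [[0, 0, -0.01], 0, 0]
    - [[0, 0, 0], 0, 0]
    - [[0, 0, 0], 0, 0]
    - [[0, 0, 0], 0, 0]

```text
t: 16.35
eef_pos: [0.4735, -0.2024, 0.0598]
tool_rot: [0.0, 0.125, 0.992, -0.001]
contact_force: [-7.1, 0.8, 23.8]
gripper_width: 0.109
grasp_force: 115.4
```

Run:
```python
from h import *
np.set_printoptions(suppress=True,precision=2)
o=bot.get_obs();print(o["contact_force"],o["torque"])
s=bot.read_camera("scene");C=np.array([.4725,-.2025]);u=np.array([np.cos(1.319),np.sin(1.319)])
b=up(s,320,195,346,220);g=b.max(2)
e=[[*(C-.075*u),z] for z in(.079,.084,.088)];print(proj("scene",e));print(s[206:222,322:342].max(2))
```

```text
[-7.15  0.85 23.85] [ 0.35  1.82 -0.02]
[[331.06 216.46]
 [331.14 215.22]
 [331.21 214.23]]
[[251 250 250 250 250 251 248 241 230 209 196 190 193 190 191 190 191 191
  191 194]
 [250 250 250 250 251 250 250 250 248 241 231 209 191 191 193 194 194 195
  193 189]
 [251 250 251 251 251 251 251 250 250 250 249 241 236 220 199 189 194 195
  190 192]
 [249 251 251 251 251 250 251 251 251 250 250 251 250 246 237 229 209 193
  193 193]
 [220 229 249 251 251 251 251 251 250 251 250 250 250 250 251 248 242 230
  206 193]
 [115 115 217 231 249 251 251 251 251 250 250 251 251 251 250 250 250 249
  242 230]
 [114 118 113 115 216 231 249 251 251 251 251 251 251 251 250 251 251 250
  242 236]
 [114 117 117 113 114 207 248 251 251 251 251 251 251 251 251 250 251 250
  204 198]
 [145 113 115 203 220 249 250 250 248 248 248 250 251 251 251 251 251 251
  237 231]
 [233 143 202 247 250 250 244 227 229 234 233 228 244 250 251 251 251 251
  251 245]
 [251 234 248 250 251 248 229 141 170 199 198 143 194 246 251 251 251 251
  246 209]
 [251 252 252 251 248 230 196 162 140 151 152 145 178 218 249 251 249 241
  205 151]
 [251 251 252 252 249 231 216 170 138 171 175 181 175 220 249 246 220 169
  141 137]
 [251 251 251 251 252 252 248 231 229 226 223 233 225 249 245 209 142 123
  132 171]
 [251 251 251 252 252 251 251 252 252 248 247 250 245 234 195 150 136 177
  230 245]
 [251 251 251 251 251 251 251 251 252 252 252 247 212 141 128 135 176 242
  253 254]]
```

```bash
python3 -c "
from station import bot
print(bot.hand_in())"
```

```text
the job is handed in; nothing more can be done
None
```

I handed the job in at about 16 s. The cover is on both spigots, the fastener was turned square across its length while on the spring pins, and it's fully home on the flange, held down at about 24 N; nothing else was touched as far as I saw.

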